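Peel the top formed tray off its stack and hold it over the light panel

TASK

The top plastic tray is stuck fast on the one nested under it in the steel carrier. Peel it off: grip its upstanding corner tab and raise that corner first while the opposite corner still rests on the stack, then lift the tray clear, leaving the beaker and the small tube rack where they stand. Present the tray for inspection by holding it level over the middle of the flat light panel, about 15 cm above it, and finish there still holding it in the gripper.

Things in the scene. Friction and masses are not known exactly. Their poses are not given: they have to be found in the camera images.
- tray_tab (a point): Centre of the top tray's pull tab: plastic block upright on one corner of the rim, 8 mm thick, 30 wide, 40 high (its top is 20 mm above this point, the rim's top 18 mm below). Its thickness lies along the tray's diagonal, so fingers close along the level line from tray centre to tab. It stands on the tray's +x +y corner, 65 mm from the middle. Axes as the tray's.
- tray_center (a point): Centre of the top tray (white plastic, 80 g, loose): square, 110 x 110 mm over its flat rim, 19 mm high without the tab; point in the middle, 9.5 mm above the underside, 28.5 mm below the tab's centre. Axes: x, y along its sides, z up. Nested in the carrier at the start, concentric, same yaw, its underside 13 mm and its rim's top 32 mm above the bench.
- tray_heel (a point): The corner of the top tray's rim diagonally opposite to the tab, on the underside of the rim: 139 mm from the tab's centre along the diagonal and 22 mm below it. The tray pivots here while the tab corner is raised.
- carrier_center (a point): Middle of the steel carrier, 10 mm above the bench: 170 mm square, walls 22 mm high, fixed; a lower tray is fastened in it. At the middle of each side a 12 mm wide spring leaf (top 37 mm above the bench) snaps over the top tray's rim; each holds with about 3 to 5 N and lets go when the rim there is 5 mm up. Raising the tab corner frees the nearest two first, all by 0.16 rad of tilt.
- panel_top (a point): Middle of the top face of the flat inspection light panel, 130 x 130 mm, 17 mm high, aluminium frame with a white face, fixed to the bench. Axes: x and y along its sides, z up.
- beaker: Small glass beaker, 55 mm wide, 70 mm high, loose, a bystander; origin in the middle of its underside.
- tube_rack: Small grey and black tube rack, 92 x 25 x 32 mm, loose, a bystander; origin in the middle of its underside.
There are look-alikes about, which are no part of the job. Leave any red look-alike of the part that bears tray_tab alone.

How it is judged:
By the outcome, as a careful person would: the job done as asked, in the order asked, and still so for the second after the job is handed in, while the arm keeps its last pose, push and grip.
It also fails if it takes over 42 s, if anything falls off the work surface, if the arm or the gripper's body presses on something with over 40 N, if the wrist force passes 120 N, or if a joint passes its speed limit or range.

ROBOT

A 6-joint arm with a two-finger parallel gripper is mounted at the origin on a cart in front of the work surface, level with it; the furniture and walls round the work are solid. World frame = base frame: x ahead of the robot, y to its left, z up, the work surface at z = 0. Lengths are in m, angles in rad, forces in N, time in s.
With the tool pointing down it reaches from about 0.375 to 0.9 m from the base axis. Payload 3.1 kg.
Tool frame: the origin (TCP) lies on the centre line of the jaws, within the pads' length; the fingertips stand 14 mm ahead of it and the grasp point (between the pads) lies 5 mm behind it; z points along the fingers, y is the line along which they close (so a half turn about z gives the same grasp; the last joint's range is limited). The gripper opens to 85 mm and grips with 20 to 120 N. Pads are 22 mm wide; open, the fingers measure 114 mm over their backs; the gripper's body (76 mm by 85 mm) begins 54 mm behind the grasp point. The pads swing forward as they close: fully open they stand 13 mm farther back than shut.
Start: joints at [0.941, 0.527, 1.433, -0, 1.181, -0.178], TCP at [0.273, 0.562, 0.208] pointing down, gripper open.
Joint ranges: [-3.08, 3.08], [-0.75, 2.2], [0.22, 2.44], [-1.43, 4.57], [0, 2.65], [-2.85, 2.85]. Speed limits (rad/s): [2.79, 2.79, 3.14, 3.14, 3.14, 3.14].

INTERFACE

Orientations are given as a 3x3 rotation matrix whose columns are the frame's x, y, z axes.
In Python, from station import * gives the robot as it stands. Calls block until the motion is done:
- movep(position, orientation): joint-space move of the TCP to a pose.
- servo_line(position, speed=0.15, attitude=None, contact_N=None): straight line of the TCP; attitude=None keeps the orientation; speed is the mean speed in m/s. With contact_N (N) it stops when the force on the tool has changed by that much, and returns True; else False.
- movej(angles): joint-space move.
- ungrasp() and clamp(strength=None): open the fingers fully, or close them until they stop; strength is the grip in N (None keeps the last).
- dwell(seconds).
- inverse_kinematics(position, orientation): joint angles nearest the present ones, or None.
- get_obs(): the state.
- grab_frame(name): name is "scene" or "top" or "wrist"; returns a dict with "color" (480x640x3 uint8, blue, green, red), "intrinsics" (3x3 intrinsics, pixels), "R" (3x3) and "t" (3): a world point X has camera coordinates R X + t; the wrist camera has in their place "T_tool_cam" (4x4, takes a point from camera to tool coordinates, whose origin is the TCP and whose axes are the flange's). Camera axes: x right, y down, z forward; pixel columns grow to the right and rows downward; lengths in m; the calibration is good to about 2 mm. A picture is of the moment at which its call begins: read the wrist's pose just before it. There is no depth.
A pose or a line that the arm cannot do raises IKError and nothing moves.
- close_job(): hands the job in; it is judged then, once.
Trained networks look in a picture, given as the dict that the camera call returned (one of the last four; its "shot" number tells which), for a name from the list of things; names that differ only in an ending like _2 or _b are one class to them, and where a whole thing is asked for, a point or a joint stands for the part that bears it (a point fixed in the world has none). Each returns a list of dicts, best first, with "conf" (0 to 1); they miss things now and then, are a little off and sometimes report something else, mostly with a low value. They report only what shows in the picture. A call takes as long as a camera call. They do not tell look-alikes from the thing itself.
- recognise(target, picture): "position" ([column, row] in pixels, amid what is visible of it).
- silhouettes(target, picture): "region" (480x640 bool, what is visible of it) and "position" ([column, row] in pixels, amid what is visible of it).
- tip_of(target, picture): "position" ([column, row] in pixels: a listed point, or the origin of a listed thing).
The state is a dict: "time_s": time; "joint_pos": joint angles; "joint_vel": joint speeds; "joint_torque": joint torques, N m; "tcp_pos": TCP position; "tcp_rot": TCP orientation; "force": force on the tool from outside, world axes, zero at the start; "ft_torque": the same for the moment, N m; "gripper_width": opening from 0.0 (shut) to 1.0 (fully open); "gripper_force": force on a finger pad.
Only numpy, scipy, OpenCV 4.12 (cv2) and the standard library are available. Lean on these libraries where they do the work, as an engineer would, in place of code of your own. Each camera call takes 0.05 s, during which the arm holds its last target. There are 200 camera calls.

## Working session

There is one attempt and no reset: what is moved stays moved. The work goes in short steps, each a Python script; the robot and the scene stay as the last script left them, time stands still between calls to the robot, and variables do not carry over. Pictures are saved under pics/ and viewed, at most 10 in all, crops included, and the job is handed in when it is done.

```bash
mkdir -p pics; ls
cat > h.py <<'E'
import numpy as np, cv2
from station import *
def pix2plane(p,f,z,R=None,t=None):
    R=f["R"] if R is None else R; t=f["t"] if t is None else t
    R=np.array(R);t=np.array(t)
    d=R.T@np.linalg.inv(f["intrinsics"])@np.array([p[0],p[1],1.]); c=-R.T@t
    return c+d*(z-c[2])/d[2]
E
python3 - <<'E'
from h import *
o=get_obs();print(o["time_s"],o["tcp_pos"],o["tcp_rot"],o["gripper_width"])
ims=[]
for n in("scene","top"):
    f=grab_frame(n);ims.append(f["color"]);cv2.imwrite(f"pics/{n}0.png",f["color"])
    print(n,"campos",-np.array(f["R"]).T@f["t"])
    for k,z in(("tray_tab",.052 if 0 else .050),("tray_center",.0225),("tray_heel",.028),("carrier_center",.010),("panel_top",.017),("beaker",0),("tube_rack",0)):
        for r in tip_of(k,f)[:3]:
            print(k,round(r["conf"],2),np.round(r["position"]),np.round(pix2plane(r["position"],f,z),3))
print(get_obs()["time_s"])
E
```

```text
pics
0.0 [0.27237253 0.56166423 0.20691401] [[-8.99661518e-01  4.36586129e-01 -1.30558686e-03]
 [ 4.36587905e-01  8.99659816e-01 -1.79346497e-03]
 [ 3.91582103e-04 -2.18351485e-03 -9.99997539e-01]] 1.0033639527975997
scene campos [ 0.10563484 -0.48923677  0.45694477]
tray_tab 0.94 [258. 260.] [0.366 0.169 0.05 ]
tray_tab 0.7 [371. 251.] [0.538 0.092 0.05 ]
tray_center 0.64 [387. 284.] [0.526 0.029 0.023]
tray_heel 0.62 [416. 307.] [ 0.519 -0.047  0.028]
panel_top 0.62 [282. 222.] [0.491 0.337 0.017]
beaker 0.89 [405. 241.] [0.671 0.16  0.   ]
tube_rack 0.55 [379. 215.] [0.7   0.284 0.   ]
tube_rack 0.28 [415. 307.] [ 0.544 -0.019  0.   ]
top campos [0.34215748 0.14817297 0.90551557]
tray_tab 0.91 [301. 318.] [0.374 0.185 0.05 ]
tray_tab 0.57 [360. 236.] [0.539 0.088 0.05 ]
tray_center 0.86 [392. 248.] [0.526 0.022 0.022]
tray_center 0.71 [290. 349.] [0.316 0.2   0.022]
tray_center 0.29 [357. 237.] [0.543 0.092 0.022]
tray_heel 0.97 [427. 254.] [ 0.52  -0.046  0.028]
tray_heel 0.73 [278. 391.] [0.239 0.214 0.028]
panel_top 0.7 [230. 249.] [0.495 0.34  0.017]
beaker 0.89 [330. 178.] [0.668 0.156 0.   ]
beaker 0.46 [232. 251.] [0.495 0.338 0.   ]
tube_rack 0.89 [268. 156.] [0.703 0.29  0.   ]
0.8
```

View pics/top0.png

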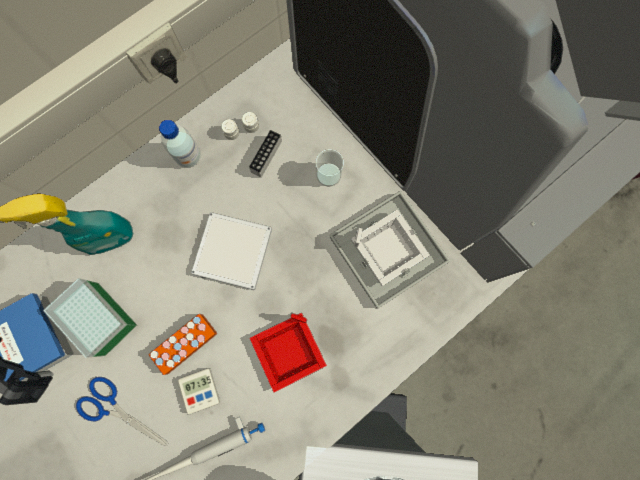

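View pics/scene0.png

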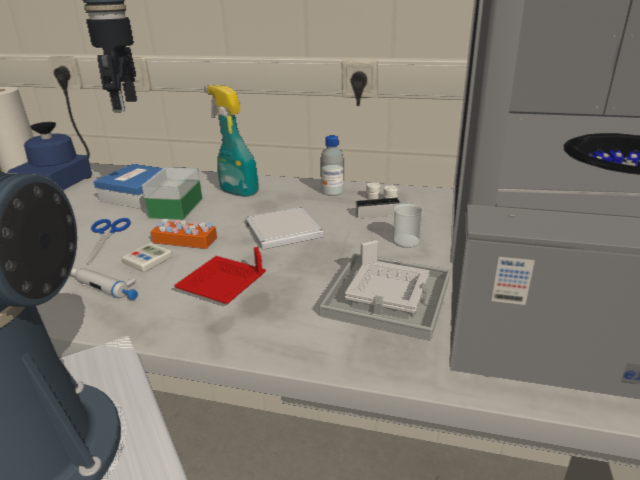

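The top view shows the white tray in its carrier with the tab at about (360,236) and the heel at (427,254). The red look-alike is at (288,350), the panel at (230,249), the beaker at (330,168) and the rack at (266,152). The scene view agrees, with the tab at (371,252) and a tall machine right of the carrier. Next I refine with the wrist camera from above the tab.

```bash
cat >> h.py <<'E'
def att(u,tilt=0):
    # y along diagonal u (heel->tab, level), z down; tilt raises the tab corner about the heel
    u=np.array([u[0],u[1],0.])/np.hypot(*u[:2]); z=np.array([0,0,-1.])
    R=np.column_stack([np.cross(u,z),u,z])
    a=np.cross(u,[0,0,1.])   # rotating u towards +z
    return cv2.Rodrigues(a*tilt)[0]@R
def wristview():
    o=get_obs(); f=grab_frame("wrist")
    W=np.eye(4);W[:3,:3]=o["tcp_rot"];W[:3,3]=o["tcp_pos"]
    C=np.linalg.inv(W@np.array(f["T_tool_cam"])); return f,C[:3,:3],C[:3,3]
E
python3 - <<'E'
from h import *
f=grab_frame("top")
for p in((405,190),(460,250),(487,285),(295,70)):print(p,np.round(pix2plane(p,f,0),3))
u=np.array([.0185,.136])
T=np.array([.5385,.09,.051])
best=None
for s in(1,-1):
    q=inverse_kinematics(T+[0,0,.13],att(s*u)); q2=inverse_kinematics([.505,.405,.2],att(s*u))
    print(s,q,q2)
    if q is not None and (best is None or abs(q[5])<best[0]): best=(abs(q[5]),s)
s=best[1];print("use",s)
movep(T+[0,0,.15]-np.append(u*.3,0),att(s*u))
f,R,t=wristview(); cv2.imwrite("pics/w1.png",f["color"])
for k,z in(("tray_tab",.051),("tray_center",.0225),("tray_heel",.028),("carrier_center",.010)):
    for r in tip_of(k,f)[:3]:
        print(k,round(r["conf"],2),np.round(r["position"]),np.round(pix2plane(r["position"],f,z,R,t),4))
o=get_obs();print(o["time_s"],o["tcp_pos"],o["joint_pos"])
E
```

```text
(405, 190) [ 0.655 -0.001  0.   ]
(460, 250) [ 0.539 -0.118  0.   ]
(487, 285) [ 0.473 -0.173  0.   ]
(295, 70) [0.909 0.253 0.   ]
1 [-3.91351727e-02  4.56311122e-01  1.66058753e+00 -4.44089210e-16
  1.02469400e+00 -1.47473192e+00] [ 5.03624874e-01  5.66453000e-01  1.38126694e+00 -4.44089210e-16
  1.19387272e+00 -9.31971876e-01]
-1 [-3.91351727e-02  4.56311122e-01  1.66058753e+00 -4.44089210e-16
  1.02469400e+00  1.66686073e+00] [ 5.03624874e-01  5.66453000e-01  1.38126694e+00 -4.44089210e-16
  1.19387272e+00  2.20962078e+00]
use 1
tray_tab 0.94 [372. 211.] [0.533  0.0906 0.051 ]
tray_center 0.68 [295. 202.] [0.5231 0.0277 0.0225]
tray_heel 0.6 [205. 209.] [ 0.5183 -0.0485  0.028 ]
3.1667 [0.53293056 0.04980492 0.20100096] [-1.15735811e-01  4.15985831e-01  1.66534982e+00  4.75370910e-05
  1.06022016e+00 -1.55240112e+00]
```

View pics/w1.png

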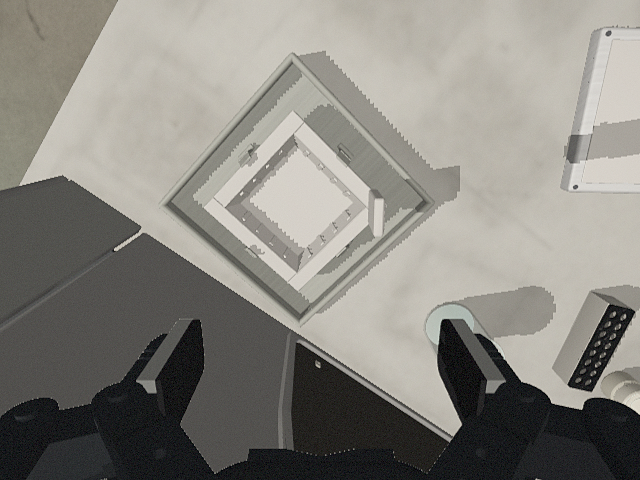

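The wrist view shows the tray's rim corners at (205,208), (297,113) and (297,290), and the tab at (376,212) to the right. The machine front is well clear of the tab. The networks differ by 5 mm in x, so I check with the corners.

Run:
```python
from h import *
f,R,t=wristview()
c=[pix2plane(p,f,.022,R,t)[:2] for p in((165,205),(292,55),(435,205),(302,322))]
r=[pix2plane(p,f,.032,R,t)[:2] for p in((205,208),(297,113),(297,290))]
for n,v in(("car",c),("rim",r)):print(n,np.round(v,4).tolist())
print("centres",np.mean(c,0),(c[0]+c[2])/2,(c[1]+c[3])/2,(r[1]+r[2])/2,"diag lens",np.linalg.norm(c[0]-c[2]),np.linalg.norm(c[1]-c[3]),np.linalg.norm(r[1]-r[2]))
d=c[2]-c[0];e=c[3]-c[1];g=r[2]-r[1];print("yaw of diag deg",np.degrees([np.arctan2(d[1],d[0]),np.arctan2(e[1],e[0])+np.pi/2,np.arctan2(g[1],g[0])+np.pi/2]))
s=silhouettes("tray_tab",f)
for q in s:
    v=np.argwhere(q["region"]);print(q["conf"],q["position"],v.min(0),v.max(0))
i=cv2.resize(f["color"][90:310,190:450],None,fx=3,fy=3*220/220,interpolation=cv2.INTER_CUBIC)[:600]
cv2.imwrite("pics/w1c.png",cv2.resize(f["color"][90:320,150:450],None,fx=2.5,fy=2.5,interpolation=cv2.INTER_CUBIC))
```

```text
car [[0.5113, -0.0844], [0.4086, 0.0431], [0.5425, 0.1475], [0.6397, 0.0165]]
rim [[0.5166, -0.0475], [0.4515, 0.041], [0.6017, 0.018]]
centres [0.52552545 0.03064165] [0.52691962 0.03150503] [0.52413127 0.02977827] [0.52660119 0.02951794] diag lens 0.2339845516146897 0.232647896783202 0.15190320180056813
yaw of diag deg [82.32894462 83.4244767  81.29478891]
0.84 [296.2, 201.5] [112 205] [289 386]
```

View pics/w1c.png

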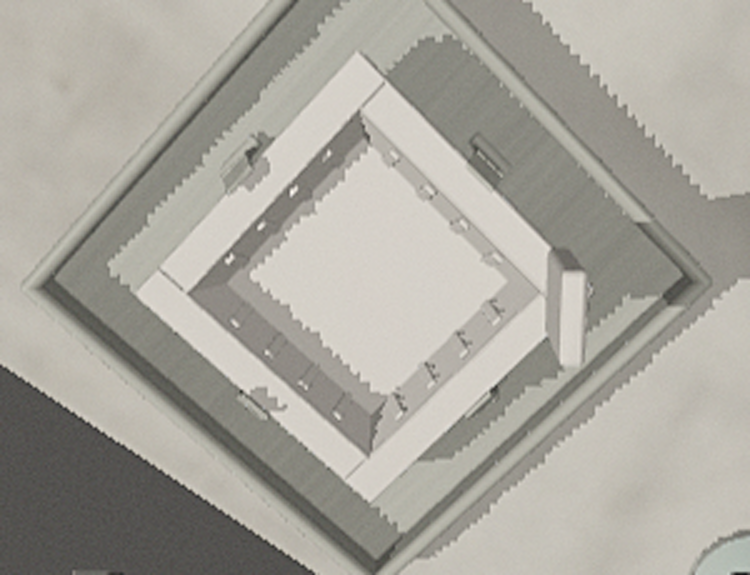

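Run:
```python
from h import *
f,R,t=wristview()
P=pix2plane((379.2,216.8),f,.071,R,t)
u=np.array([np.cos(np.radians(82.4)),np.sin(np.radians(82.4)),0])
pred=np.array([.5256,.0305,0])+.065*u
print("tabtop",P,"pred",pred)
T=(P+pred)/2; 
if np.linalg.norm((P-pred)[:2])<.006:
    A=att(u); movep([T[0],T[1],.12],A)
    print("contact",servo_line([T[0],T[1],.052],.1,contact_N=8))
    o=get_obs();print(o["tcp_pos"],o["force"])
    clamp(20)
    o=get_obs();print(o["time_s"],o["tcp_pos"],o["force"],o["ft_torque"],o["gripper_width"],o["gripper_force"])
    f=grab_frame("wrist");cv2.imwrite("pics/w2.png",f["color"])
```

```text
tabtop [0.53325388 0.09287774 0.071     ] pred [0.53419667 0.09492901 0.        ]
contact False
[0.534456   0.09370954 0.05266244] [ 0.54897063 -0.05098719  0.16592636]
5.375 [0.53373408 0.09390369 0.05196017] [ 0.41312324  0.06218744 -0.18336071] [ 0.00853068 -0.02028246  0.02592306] -0.0030326723314071436 0.0
```

View pics/w2.png

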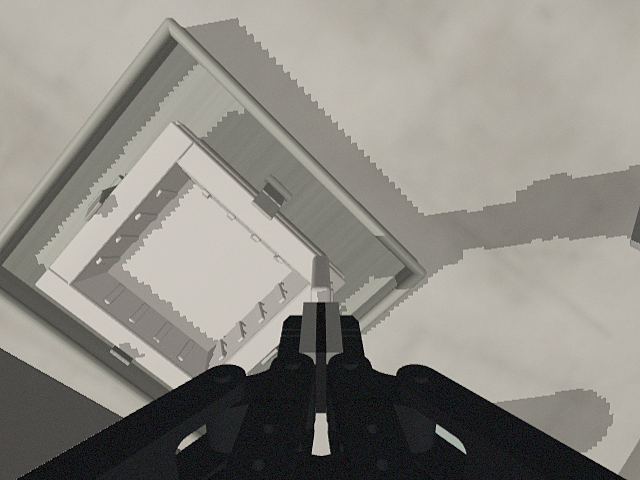

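The wrist view shows the tab at about (320,275) at the fingertips, but the gripper reads shut with no force. I check the state and the projections before deciding.

Run:
```python
from h import *
o=get_obs();print(o["time_s"],o["gripper_width"],o["gripper_force"],o["tcp_pos"],np.round(o["tcp_rot"],3).tolist())
f,R,t=wristview()
def pr(X):
    c=f["intrinsics"]@(R@X+t);return np.round(c[:2]/c[2])
u=np.array([np.cos(np.radians(82.4)),np.sin(np.radians(82.4)),0]);w=np.array([u[1],-u[0],0])
T=np.array([.5337,.0939,0])
print("tcp",pr(np.array(o["tcp_pos"])))
for z in(.071,.032):print(z,[pr(T+a*w+[0,0,z]).tolist() for a in(-.015,0,.015)])
print("cam",f["T_tool_cam"])
for k,z in(("tray_tab",.051),("tray_heel",.028)):
    for r in tip_of(k,f)[:2]:print(k,r["conf"],r["position"],pix2plane(r["position"],f,z,R,t))
g=grab_frame("top");a=g["color"][180:320,290:490]
h=grab_frame("scene");b=h["color"][180:340,280:480]
cv2.imwrite("pics/s2.png",np.hstack([cv2.resize(b,(400,320),interpolation=2),cv2.resize(f["color"][230:470,170:470],(400,320),interpolation=2)]))
```

```text
5.425 0.0022636970768671297 0.0 [0.53371397 0.09391674 0.05196075] [[-0.991, 0.132, -0.0], [0.132, 0.991, -0.0], [0.0, -0.0, -1.0]]
tcp [323. 300.]
0.071 [[323.0, 287.0], [323.0, 321.0], [323.0, 353.0]]
0.032 [[323.0, 254.0], [322.0, 282.0], [322.0, 309.0]]
cam [[ 1.03338733e-04 -9.51077272e-01 -3.08953089e-01  8.11023025e-02]
 [ 9.99999690e-01  3.39469119e-04 -7.10537199e-04 -8.34128933e-04]
 [ 7.80655814e-04 -3.08952920e-01  9.51077013e-01 -1.66692462e-01]
 [ 0.00000000e+00  0.00000000e+00  0.00000000e+00  1.00000000e+00]]
tray_tab 0.81 [319.8, 300.0] [0.5340339  0.09256005 0.051     ]
tray_heel 0.68 [45.7, 283.4] [ 0.51750924 -0.04607531  0.028     ]
```

View pics/s2.png

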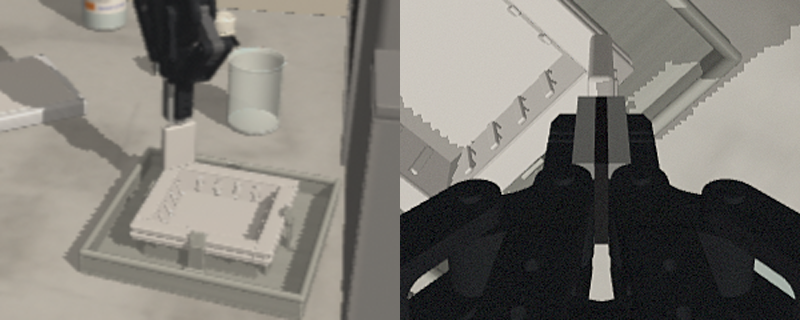

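Run:
```python
from h import *
o=get_obs();h=grab_frame("scene");g=grab_frame("top");w,R,t=wristview()
def pr(f,X,R=None,t=None):
    R=f["R"] if R is None else R;t=f["t"] if t is None else t
    c=f["intrinsics"]@(np.array(R)@X+t);return np.round(c[:2]/c[2],1).tolist()
P=np.array(o["tcp_pos"])
for dz in(.03,0,-.014):print("tool z",P[2]+dz,"scene",pr(h,P+[0,0,dz]),"top",pr(g,P+[0,0,dz]),"wrist",pr(w,P+[0,0,dz],R,t))
for z in(.031,.071):print("tab z",z,"scene",[pr(h,np.array([P[0]+a,P[1],z])) for a in(-.015,.015)])
for f,n in((h,"s"),(g,"t")):
    for s in silhouettes("tray_tab",f)[:2]:
        v=np.argwhere(s["region"]);print(n,s["conf"],s["position"],v.min(0),v.max(0))
a=cv2.resize(h["color"][190:290,330:430],(400,400),interpolation=cv2.INTER_CUBIC)
b=cv2.resize(g["color"][190:290,320:420],(400,400),interpolation=cv2.INTER_CUBIC)
cv2.imwrite("pics/s3.png",np.hstack([a,b]))
```

```text
tool z 0.0819869647286112 scene [368.6, 234.6] top [358.0, 234.2] wrist [323.0, 334.8]
tool z 0.0519869647286112 scene [368.2, 250.4] top [356.7, 237.7] wrist [322.7, 300.0]
tool z 0.037986964728611204 scene [368.0, 257.6] top [356.1, 239.2] wrist [322.6, 287.2]
tab z 0.031 scene [[360.7, 263.7], [375.1, 258.8]]
tab z 0.071 scene [[361.0, 242.8], [375.8, 238.2]]
s 0.93 [220.6, 278.0] [247 175] [303 264]
s 0.85 [385.1, 279.5] [240 345] [308 428]
```

View pics/s3.png

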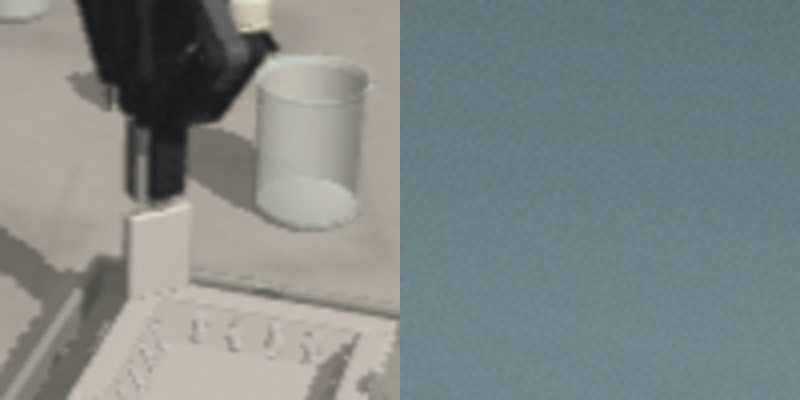

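In the scene crop the fingertips end at row 239, just above the tab top. In the wrist picture they end at row 302, where z≈0.072 would project. So the jaws seem to have shut above the tab, even though the TCP reads 0.052. I'll check by touching the tab top lightly with the shut fingers, since its height is known to be 0.071.

Run:
```python
from h import *
o=get_obs();P=np.array(o["tcp_pos"]);print(P,o["force"],o["joint_pos"])
c=servo_line(P-[0,0,.015],.02,contact_N=3)
o=get_obs();print(c,o["tcp_pos"],o["force"],o["time_s"],o["gripper_width"])
f,R,t=wristview();print(f["intrinsics"])
cv2.imwrite("pics/x.png",f["color"])
np.savez("x",R=R,t=t)
```

```text
[0.53372281 0.09389966 0.05200705] [-0.68998553 -0.37158099  0.07538231] [-3.21370221e-02  6.52511490e-01  1.76663506e+00  2.30053541e-06
  7.22439258e-01 -1.47024848e+00]
True [0.53401237 0.09441776 0.04728854] [-0.49059392  1.94078867  3.03969445] 6.325 -0.0024583847370065913
[[407.07717472   0.         320.56249895]
 [  0.         407.07717472 243.10373831]
 [  0.           0.           1.        ]]
```

The touch came at TCP z=0.047. Taken with the wrist geometry (open tips measured 39 mm behind the TCP, shut about 24 mm behind), this means the real tips sit about 38 mm farther back than stated. I'll regrip lower by that amount, with a contact guard.

Run:
```python
from h import *
X,Y=.534,.0937
servo_line([X,Y,.065],.1); ungrasp()
print("contact",servo_line([X,Y,.016],.06,contact_N=5))
o=get_obs();print(o["tcp_pos"],o["force"])
clamp(25)
o=get_obs();print(o["time_s"],o["tcp_pos"],o["force"],o["ft_torque"],o["gripper_width"],o["gripper_force"])
h=grab_frame("scene");f=grab_frame("wrist")
a=cv2.resize(h["color"][190:290,330:430],(400,400),interpolation=cv2.INTER_CUBIC)
b=cv2.resize(f["color"][160:480,160:480],(400,400))
cv2.imwrite("pics/g.png",np.hstack([a,b]))
```

```text
contact False
[0.53425254 0.0937139  0.01614263] [0.45408901 0.45532405 0.50858343]
9.1417 [0.53408334 0.0936854  0.01610934] [-0.29123326  0.4128652   2.33006232] [-0.04110512  0.04889791  0.08573354] 0.08598374272507271 29.55160617828369
```

View pics/g.png

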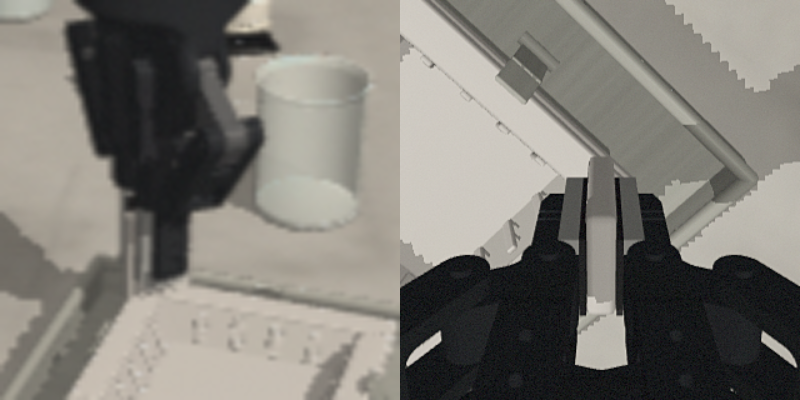

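The pads now hold the tab on both sides: width 0.086 (about 7–8 mm) and 30 N on the pads. I firm up the grip and peel about the heel.

Run:
```python
from h import *
clamp(90)
o=get_obs();P0=np.array(o["tcp_pos"]);Y=np.array(o["tcp_rot"])[:,1];u=np.array([Y[0],Y[1],0]);u/=np.linalg.norm(u)
R0=att(u);heel=np.array([P0[0],P0[1],.051])-.139*u-[0,0,.022]
np.savez("peel",P0=P0,u=u,heel=heel);print(heel,o["gripper_force"])
for a in np.arange(.03,.2401,.03):
    Q=att(u,a)@R0.T
    servo_line(heel+Q@(P0-heel),.035,attitude=att(u,a))
    o=get_obs();print(round(a,2),round(o["time_s"],2),np.round(o["force"],1),np.round(o["ft_torque"],2),round(o["gripper_width"],3),np.round(o["tcp_pos"],4))
h=grab_frame("scene");cv2.imwrite("pics/peel.png",cv2.resize(h["color"][150:330,300:460],(640,720))[:600])
```

```text
[ 0.5156672  -0.04406788  0.029     ] 87.78266787528992
0.03 9.73 [-0.2 -0.7 -1.5] [ 0.02 -0.11 -0.02] 0.078 [0.5341 0.0937 0.0201]
0.06 10.0 [-0.2 -1.7 -4.1] [ 0.05 -0.18  0.07] 0.074 [0.5339 0.094  0.0241]
0.09 10.27 [ 1.   0.5 -4.2] [ 0.56 -0.23  0.11] 0.078 [0.5342 0.0946 0.0285]
0.12 10.53 [ 1.   4.4 -4.3] [ 0.97 -0.33  0.09] 0.08 [0.5341 0.0949 0.0329]
0.15 10.8 [ 1.8  4.6 -4.7] [ 1.09 -0.27  0.08] 0.076 [0.5339 0.0946 0.037 ]
0.18 11.07 [ 0.6  2.4 -1.4] [ 0.81 -0.15 -0.06] 0.081 [0.534  0.0939 0.0415]
0.21 11.33 [ 1.6  5.9 -1.2] [ 1.04 -0.28  0.02] 0.078 [0.534  0.0936 0.0456]
0.24 11.6 [ 2.6  6.2 -1.7] [ 1.17 -0.26  0.03] 0.078 [0.5338 0.0931 0.0498]
```

View pics/peel.png

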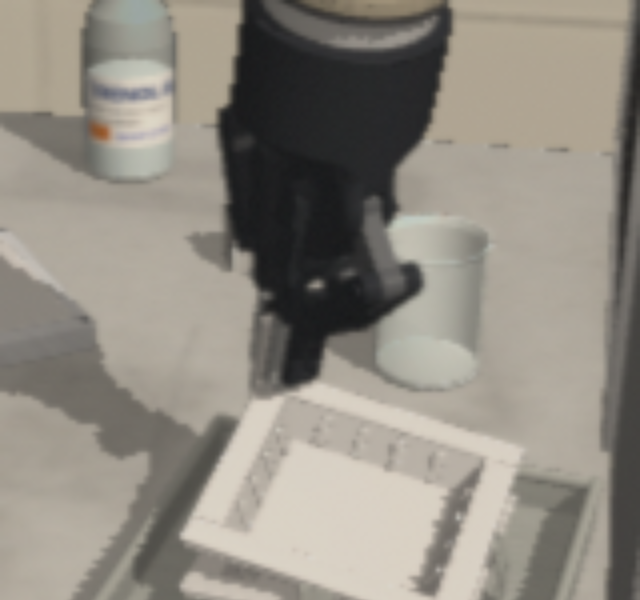

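The tab corner is up with the heel still in the stack, and the leaves have let go. Now I lift, level and carry.

Run:
```python
from h import *
d=np.load("peel.npz");u=d["u"]
o=get_obs();P=np.array(o["tcp_pos"])
servo_line(P+[0,0,.03],.04); print(np.round(get_obs()["force"],1))
servo_line(P+[0,0,.10],.1); o=get_obs();print(o["time_s"],np.round(o["force"],1),np.round(o["ft_torque"],2),o["gripper_width"])
servo_line([P[0],P[1],.1655],.04,attitude=att(u))
pan=np.array([.494,.339]);G=np.append(pan+.065*u[:2],.1655)
servo_line(G,.12)
dwell(.5)
o=get_obs();print(o["time_s"],o["tcp_pos"],np.round(o["force"],1),o["gripper_width"],o["gripper_force"])
for n in("top","scene"):
    f=grab_frame(n);cv2.imwrite(f"pics/{n}9.png",f["color"])
    for k,z in(("tray_tab",.2005),("tray_center",.172),("tray_heel",.1785),("panel_top",.017),("beaker",0),("tube_rack",0)):
        for r in tip_of(k,f)[:2]:print(n,k,round(r["conf"],2),np.round(r["position"]),np.round(pix2plane(r["position"],f,z),3))
print("expect tab",G)
```

```text
[ 0.  -0.5 -0.9]
13.4 [ 0.7  0.1 -2.2] [-0.13  0.07 -0.04] 0.08101656084638263
17.1917 [0.50257401 0.40342779 0.16549925] [ 0.4  0.9 -1.7] 0.079495912755588 89.01837229728699
top tray_tab 0.78 [171. 217.] [0.508 0.4   0.2  ]
top tray_tab 0.75 [301. 320.] [0.365 0.178 0.2  ]
top tray_center 0.87 [288. 349.] [0.321 0.195 0.172]
top tray_center 0.81 [214. 232.] [0.495 0.336 0.172]
top tray_heel 0.83 [275. 391.] [0.257 0.208 0.178]
top tray_heel 0.59 [255. 240.] [0.486 0.266 0.178]
top panel_top 0.7 [230. 250.] [0.494 0.339 0.017]
top beaker 0.86 [331. 174.] [0.676 0.154 0.   ]
top tube_rack 0.83 [269. 157.] [0.702 0.288 0.   ]
scene tray_tab 0.58 [270. 126.] [0.509 0.402 0.2  ]
scene tray_center 0.75 [275. 149.] [0.488 0.34  0.172]
scene tray_heel 0.68 [173. 284.] [ 0.188 -0.035  0.178]
scene tray_heel 0.57 [295. 157.] [0.489 0.26  0.178]
scene panel_top 0.86 [282. 220.] [0.496 0.347 0.017]
scene beaker 0.71 [406. 242.] [0.671 0.156 0.   ]
scene tube_rack 0.73 [381. 215.] [0.705 0.284 0.   ]
expect tab [0.50260775 0.40342753 0.1655    ]
```

View pics/scene9.png

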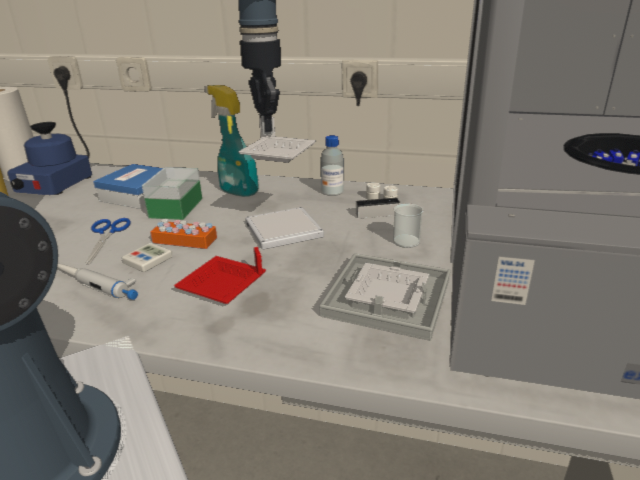

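The scene view shows the tray held over the panel at about (278,149), looking level, with the beaker, rack and red tray unmoved. I check the level numerically by fitting the tray model's outline to the silhouette.

Run:
```python
from h import *
from scipy.optimize import minimize
o=get_obs();u=np.load("peel.npz")["u"];w=np.cross(u,[0,0,1]);P=np.array(o["tcp_pos"])+[0,0,.035]
obs=[]
for n in("scene","top"):
    f=grab_frame(n)
    for s in silhouettes("tray_tab",f):
        c=np.array(s["position"]);e=np.array([275,149] if n=="scene" else [214,232])
        if np.linalg.norm(c-e)<25: obs.append((f,s["region"]));print(n,s["conf"],s["region"].sum());break
D=.0778
pts=[(a*D-.065,b*D,z) for a,b in((1,0),(-1,0),(0,1),(0,-1)) for z in(-.019,-.022)]
k=.05*1.414
pts+=[(a*k*.8-.065,b*k*.8,-.038) for a,b in((1,0),(-1,0),(0,1),(0,-1))]
tab=[(a,b,z) for a in(-.004,.004) for b in(-.015,.015) for z in(-.018,.02)]
def iou(p):
    pit,rol,dx,dy,dz=p; Q=cv2.Rodrigues(w*pit)[0]@cv2.Rodrigues(u*rol)[0]; r=0
    for f,m in obs:
        g=np.zeros((480*4,640*4),np.uint8)
        for S in(pts,tab):
            X=np.array([P+[dx,dy,dz]+Q@(a*u+b*w+[0,0,z]) for a,b,z in S])
            c=(f["intrinsics"]@(np.array(f["R"])@X.T+np.array(f["t"])[:,None]));c=(c[:2]/c[2]).T
            cv2.fillConvexPoly(g,cv2.convexHull(np.round((c+.5)*4).astype(np.int32)),1)
        M=cv2.resize(m.astype(np.uint8),(2560,1920),interpolation=0)
        r+=(g&M).sum()/(g|M).sum()
    return -r/len(obs)
for x0 in((0,0,0,0,0),(.05,0,0,0,0),(-.05,0,0,0,0)):
    r=minimize(iou,x0,method="Nelder-Mead",options=dict(initial_simplex=np.array([x0]+[np.array(x0)+d for d in np.diag([.06,.06,.006,.006,.006])]),maxiter=150))
    print(np.round(r.x,3),round(r.fun,3))
for a in(-.09,-.06,-.03,0,.03,.06,.09):print(a,round(iou((a,0,0,0,0)),3))
```

```text
scene 0.69 1374
top 0.87 4181
[-0.036  0.004  0.001 -0.001 -0.003] -0.831
[-0.037  0.002 -0.    -0.002 -0.003] -0.831
[-0.02   0.014  0.001 -0.001 -0.003] -0.829
-0.09 -0.714
-0.06 -0.746
-0.03 -0.774
0 -0.798
0.03 -0.792
0.06 -0.781
0.09 -0.763
```

```bash
python3 -c "
from station import *
o=get_obs();print(o['time_s'],o['gripper_force'])
print(close_job())"
```

```text
18.0917 89.01811838150024
the job is handed in; nothing more can be done
None
```

The tray was peeled off tab corner first and handed in at 18 s, held level (to about 2°) roughly 15 cm above the panel's middle and still gripped, with the beaker and tube rack still in place; the first grip closed just above the tab, so I touched its top lightly and regripped lower.

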